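Load a case half-shell open side up into the assembly nest and clamp it

ROBOT

A 7-joint arm with a two-finger parallel gripper is mounted at the origin on the work surface. World frame = base frame: x ahead of the robot, y to its left, z up, the work surface at z = 0. Lengths are in m, angles in rad, forces in N, time in s.
With the tool pointing down it reaches from about 0.425 to 0.925 m from the base axis. Payload 6.8 kg.
Tool frame: the origin (TCP) lies at the very end of the fingers, on their centre line; the grasp point (between the pads) lies 19 mm behind it (grip_point_offset is the distance from the TCP to the grasp point, in m); z points along the fingers, y is the line along which they close (so a half turn about z gives the same grasp; the last joint's range is limited). The gripper opens to 85 mm and grips with 20 to 120 N. Pads are 22 mm wide; open, the fingers measure 114 mm over their backs; the gripper's body (76 mm by 85 mm) begins 54 mm behind the grasp point. The pads swing forward as they close: fully open they stand 13 mm farther back than shut.
Start: joints at [1.198, 0.477, 0.022, 1.555, -0.011, 1.109, -0.083], TCP at [0.177, -0.651, 0.231] pointing down, gripper open.
Joint ranges: [-2.96, 2.96], [-0.34, 2.1], [-1.41, 1.46], [0.24, 2.44], [-1.37, 4.51], [0.17, 1.92], [-2.96, 2.96]. Speed limits (rad/s): [2.39, 2.39, 3.14, 3.14, 3.14, 3.14, 3.14].

INTERFACE

Orientations are given as a unit quaternion [w, x, y, z].
In Python, from station import * gives the robot as it stands.
- The arm moves only by the tool carry_out, never from a script. Its argument "rows" is text: rows parted by semicolons, each of 4 numbers parted by spaces: the shift along the world's x, y, z in mm, then the turn about the world's z in degrees. In form: dx dy dz yaw; .... A call has 1 to 10 rows; each row shifts and turns the commanded pose from where the row before left it; what a row does not reach is not made up. A row lasts 1/8 s, in which the tool goes at most 62.5 mm and 10.7 degrees, less where a joint would pass 70% of its speed; a pose out of reach is approached as far as the arm can. A call is refused whole if a number of a shift passes 62.5 or a number of a turn 10.7, either way. A call with a gripper value outside its range is refused whole. "claw" is the finger opening in mm, from 0 to 85.4, set as the call begins (left out, the last holds). The fingers move at their own pace and stop on an object; "force" is the grip in N (left out, the last holds). Time passes only in rows, so rows that do not move let the fingers close. It gives the time, the measured TCP pose, the force, the opening and the grip force at its end, in the units of the state.
- get_obs(): the state, without advancing time (a new reading comes with each control period).
- read_camera(name): name is "scene" or "top" or "wrist"; returns a dict with "img" (420x560x3 uint8, blue, green, red), "fov_y" (degrees; the focal length in pixels is half the picture's height over the tangent of half this angle, whatever the lens; pixels are square), "cx", "cy" (the principal point, pixels), "distortion" ([k1, k2, p1, p2, k3] as OpenCV has them; the pictures are not rectified), "world_to_cam" (4x4, takes a point from world to camera coordinates). Camera axes: x right, y up, looking along -z (the intrinsics and any distortion apply to the point x, -y, -z); pixel columns grow to the right and rows downward; lengths in m; the calibration is good to about 2 mm. A picture is of the moment at which its call begins. There is no depth.
- hand_in(): hands the job in; it is judged then, once.
Trained networks look in the newest picture that a camera, given by its name, has taken for a name from the list of things; names that differ only in an ending like _2 or _b are one class to them, and where a whole thing is asked for, a point or a joint stands for the part that bears it (a point fixed in the world has none). Each returns a list of dicts, best first, with "confidence" (0 to 1); they miss things now and then, are a little off and sometimes report something else, mostly with a low value. They report only what shows in the picture. A call takes as long as a camera call. They do not tell look-alikes from the thing itself.
- recognise(camera, thing): "centre" ([column, row] in pixels, amid what is visible of it).
- outline_of(camera, thing): "pixels" (420x560 bool, what is visible of it) and "centre" ([column, row] in pixels, amid what is visible of it).
- place_of(camera, thing): "centre" ([column, row] in pixels: a listed point, or the origin of a listed thing).
The state is a dict: "t": time; "q": joint angles; "joint_vel": joint speeds; "joint_torque": joint torques, N m; "eef_pos": TCP position; "tool_rot": TCP orientation; "contact_force": force on the tool from outside, world axes, zero at the start; "torque": the same for the moment, N m; "gripper_width": opening from 0.0 (shut) to 1.0 (fully open); "grasp_force": force on a finger pad.
Only numpy, scipy, OpenCV 4.12 (cv2) and the standard library are available. Lean on these libraries where they do the work, as an engineer would, in place of code of your own. Each camera call takes 0.05 s, during which the arm holds its last target. There are 200 camera calls.

TASK

Take the orange case half-shell out of its stand and lay it fully home in the pocket of the assembly nest with its open, hollow side up, ready for the electronics. Then slide the red-knobbed hold-down all the way over it, to its stop. Leave the grey half-shell standing where it is.

Things in the scene. Friction and masses are not known exactly. Their poses are not given: they have to be found in the camera images.
- shell: Orange plastic open box 48 (x) by 60 (y) by 26 mm (z), walls and bottom 3 mm, 50 g. Origin: centre of the closed outer face (dark window); +z points out of the hollow side. At the start it stands on a long edge in a black stand, its x axis up, hollow side facing roughly sideways (to the robot's right), 60 mm side level; its end walls stick out 8 mm beyond the stand, free to grip.
- grey_shell: Grey half-shell of the same shape, standing in the same way in the other stand. It must be left there.
- stand_a: Black stand of the orange shell, fixed to the table; origin under its centre. Base 70 mm (x) by 44 mm (y), 8 mm thick, on which the shell's edge rests (the shell's centre is 32 mm above the table); two 5 mm walls across y, 29 mm apart, rise 14 mm above the base.
- stand_b: The same kind of stand, holding the grey shell.
- nest: Aluminium assembly nest, fixed to the table: plate 100 mm (x) by 200 mm (y), 14 mm thick, reaching from y = -55 to y = +145 mm. Origin at table height under the pocket's centre; z up. Its +y points roughly away from the robot.
- pocket (a point): Centre of the pocket floor, 14 mm above the table, axes as the nest. The pocket is 52 mm (x) by 64 mm (y), bounded by blue lips 6 mm high and 6 mm wide; the shell lies in it with its 60 mm side along y, either way round.
- clamp (a joint): Position of the sliding hold-down in m: 0 = drawn back (clear of the pocket), 0.060 = at its stop over the shell. Grows as it moves towards the nest's -y. Stays where it is left; moves with 1 to 3 N.
- clamp_knob (a point): Centre of the top of the hold-down's red knob (18 by 18 mm, 30 tall), 78.5 mm above the table; slides along the nest's y from 112 (joint 0) to 52 mm. It stands on a grey carriage 40 (x) by 34 mm (y). A steel tongue 22 mm wide reaches 40 mm from the knob's axis towards the pocket, underside 28.5 mm above the pocket floor (2.5 over a seated rim), top level with the knob's foot.
Mind the look-alikes: they are no part of the job. What is shaped like the nest but purple is not meant.

How it is judged:
By the outcome, as a careful person would: the job done as asked, in the order asked, and still so for the second after the job is handed in, with the robot touching nothing.
It also fails if it takes over 51 s, if anything falls off the work surface, if the arm or the gripper's body presses on something with over 40 N, if the wrist force passes 120 N, or if a joint passes its speed limit or range.

## Working session

There is one attempt and no reset: what is moved stays moved. The work goes in short steps, Python scripts to look and compute and a tool call to move; the robot and the scene stay as the last step left them, time stands still between calls to the robot, and variables do not carry over. Pictures are saved under pics/ and viewed, at most 10 in all, crops included, and the job is handed in when it is done.

Besides the shell and the picture viewer there is one more tool, called after "Call:" in YAML: its name, and indented under it one key for each argument. carry_out: Moves the arm, as the interface text tells. Its arguments: {"type":"object","properties":{"rows":{"type":"string"},"claw":{"type":"number"},"force":{"type":"number"}},"required":["rows"]}

```bash
ls; mkdir -p pics
cat > h.py <<'E'
from station import *
import numpy as np, cv2
def K(c):
    h,w=c["img"].shape[:2]; f=h/2/np.tan(np.radians(c["fov_y"])/2)
    return np.array([[f,0,c["cx"]],[0,f,c["cy"]],[0,0,1.]])
def ray(c,px):
    u=cv2.undistortPoints(np.array([[px]],float),K(c),np.array(c["distortion"],float))[0,0]
    T=np.array(c["world_to_cam"]); R=T[:3,:3]
    return -R.T@T[:3,3], R.T@np.array([u[0],-u[1],-1])
def atz(c,px,z):
    o,d=ray(c,px); return o+d*(z-o[2])/d[2]
def proj(c,P):
    T=np.array(c["world_to_cam"]); p=(T[:3,:3]@np.atleast_2d(P).T).T+T[:3,3]
    p=p*[1,-1,-1]
    return cv2.projectPoints(p.reshape(-1,1,3),np.zeros(3),np.zeros(3),K(c),np.array(c["distortion"],float))[0][:,0]
E
python3 - <<'E'
from h import *
np.set_printoptions(precision=3,suppress=True)
for n in("scene","top"):
    c=read_camera(n); cv2.imwrite(f"pics/{n}.png",c["img"])
    print(n,c["fov_y"],c["distortion"],ray(c,(280,210)))
    for t in("shell","stand_a","nest","clamp_knob","pocket"):
        for r in place_of(n,t): print(t,np.round(r["centre"],1),round(r["confidence"],2))
print(get_obs())
E
```

```text
pics
scene 46.76382717973039 [0.005 0.    0.    0.    0.   ] (array([0.982, 0.606, 1.118]), array([-0.36 , -0.513, -0.779]))
shell [314.  278.5] 0.83
stand_a [310.7 281.8] 0.51
nest [231.4 130.1] 0.83
nest [257.6 181. ] 0.73
clamp_knob [223.6 173.1] 0.57
clamp_knob [206.4 121.9] 0.53
pocket [238.7 125.9] 0.82
pocket [259.9 178.1] 0.76
top 54.22318196536909 [-0.086  0.     0.     0.     0.   ] (array([ 0.334, -0.079,  1.1  ]), array([ 0.144,  0.017, -0.99 ]))
shell [205.7 193.4] 0.5
stand_a [216.1 196.7] 0.61
stand_a [151.8 211.7] 0.6
nest [354. 220.] 0.86
nest [437.6 245.4] 0.69
nest [357.2 220.2] 0.16
clamp_knob [366.1 177.6] 0.79
clamp_knob [451.4 199.2] 0.7
pocket [356.6 220.5] 0.95
pocket [440.  247.2] 0.79
{'t': 0.6, 'q': array([ 1.198,  0.477,  0.022,  1.555, -0.012,  1.109, -0.083]), 'joint_vel': array([ 0.   , -0.   ,  0.001,  0.001,  0.001, -0.002,  0.   ]), 'joint_torque': array([ -0.001, -59.6  ,   1.605, -28.142,   0.012,   0.002,  -0.   ]), 'eef_pos': array([ 0.177, -0.651,  0.231]), 'tool_rot': array([0.   , 0.991, 0.132, 0.   ]), 'contact_force': array([-1.352, -0.254,  0.079]), 'torque': array([-0.017,  0.003, -0.023]), 'grasp_force': 0.0, 'gripper_width': 0.9992667105528777}
```

View pictures.

View pics/top.png

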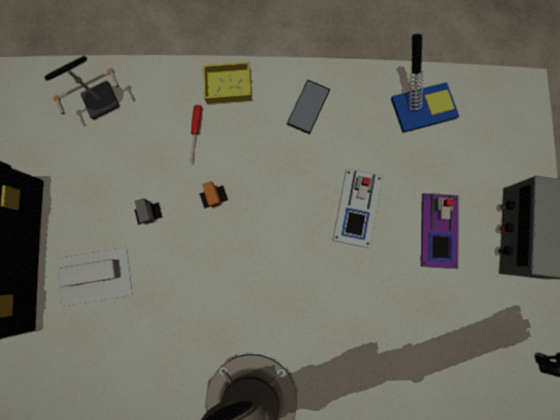

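View pics/scene.png

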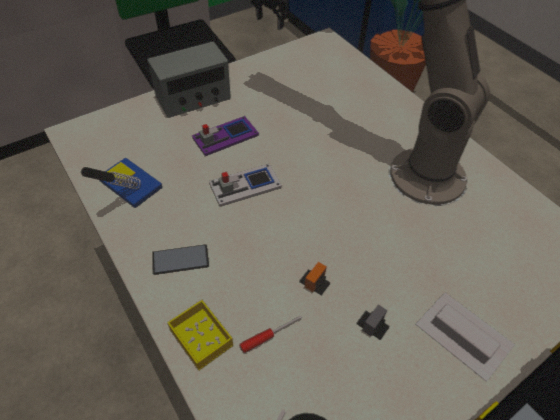

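The white nest (top 357,220) is the one meant; the purple look-alike is at (440,247). The orange shell is at (212,193) and the grey one at (147,211), which stays where it is. Next: coarse positions and one enlarged crop.

Run:
```python
from h import *
np.set_printoptions(precision=4,suppress=True)
C={n:read_camera(n) for n in("scene","top","wrist")}
c=C["top"]
def ortho(c,x0,y0,z,half,n):  # rows: +x up, cols: +y left
    g=np.linspace(half,-half,n); X,Y=np.meshgrid(x0+g,y0+g,indexing="ij")
    p=proj(c,np.stack([X,Y,0*X+z],-1).reshape(-1,3)).reshape(n,n,2).astype(np.float32)
    return cv2.remap(c["img"],p[...,0],p[...,1],cv2.INTER_CUBIC)
for n,z in(("top",.056),):
    hsv=cv2.cvtColor(c["img"],cv2.COLOR_BGR2HSV)
    m=((hsv[...,0]>5)&(hsv[...,0]<17)&(hsv[...,1]>150)&(hsv[...,2]>60)).astype(np.uint8); m[:150]=0;m[240:]=0;m[:,:180]=0;m[:,250:]=0
    px=np.argwhere(m)[:,::-1]; print(len(px),px.mean(0)); s=atz(c,px.mean(0),.05); print("shell",s)
a=atz(c,(356.6,220.5),.014); k=atz(c,(366.1,177.6),.0785)
print("pocket",a,"knob",k,np.linalg.norm(k[:2]-a[:2]),"nest y dir deg",np.degrees(np.arctan2(k[1]-a[1],k[0]-a[0])))
s2=C["scene"];print("scene shell",atz(s2,(314,278.5),.032),"pocket",atz(s2,(259.9,178.1),.014),"knob",atz(s2,(223.6,173.1),.0785))
A=ortho(c,s[0],s[1],.056,.06,400); B=ortho(c,a[0]+.04,a[1],.014,.12,400)
cv2.imwrite("pics/crop.png",np.hstack([A,B]))
w=C["wrist"];print(w["fov_y"],w["distortion"],ray(w,(280,210)));print(np.array(w["world_to_cam"]))
```

```text
265 [210.7774 193.6981]
shell [0.5246 0.1214 0.05  ]
pocket [ 0.4694 -0.2653  0.014 ] knob [ 0.5724 -0.2786  0.0785] 0.10387640577672898 nest y dir deg -7.351430246797526
scene shell [0.5314 0.1274 0.032 ] pocket [ 0.4562 -0.2591  0.014 ] knob [ 0.566  -0.2814  0.0785]
68.08695941145997 [-0.067  0.     0.     0.     0.   ] (array([ 0.2478, -0.6318,  0.3729]), array([-0.2891, -0.0909, -0.9531]))
[[ 0.261  -0.9653  0.0006 -0.6748]
 [ 0.9232  0.2495 -0.2923  0.0379]
 [ 0.282   0.0769  0.9563 -0.3779]
 [ 0.      0.      0.      1.    ]]
```

View pics/crop.png

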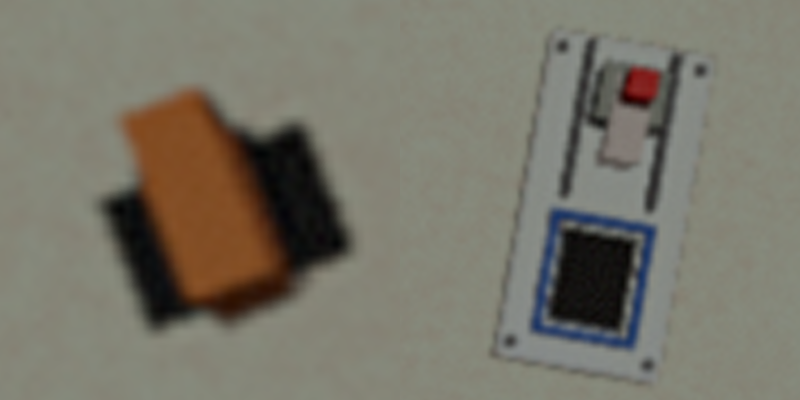

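Call:
carry_out:
  rows: "40 47.5 0 8.1;40 47.5 0 8.1;40 47.5 0 8.1;40 47.5 0 8.1;40 47.5 0 8.1;40 47.5 0 8.1;40 47.5 0 8.1;40 47.5 0 8.1;0 0 0 0;0 0 0 0"
  claw: 85

```text
t: 2.0
eef_pos: [0.4964, -0.2719, 0.2312]
tool_rot: [0.0, 0.766, 0.642, -0.0]
contact_force: [0.8, -1.0, -0.4]
gripper_width: 0.996
grasp_force: 0.0
```

```bash
cat >> h.py <<'E'
def ortho(c,x0,y0,z,half,n):
    g=np.linspace(half,-half,n); X,Y=np.meshgrid(x0+g,y0+g,indexing="ij")
    p=proj(c,np.stack([X,Y,0*X+z],-1).reshape(-1,3)).reshape(n,n,2).astype(np.float32)
    return cv2.remap(c["img"],p[...,0],p[...,1],cv2.INTER_CUBIC)
def st():
    o=get_obs(); q=o["tool_rot"]; R=np.array([2*(q[1]*q[1])-1+2*q[0]**2,2*(q[1]*q[2]+q[0]*q[3])])
    print("t",round(o["t"],2),"tcp",np.round(o["eef_pos"]*1000,1),"tool-x yaw",round(np.degrees(np.arctan2(R[1],R[0])),2),"q",np.round(o["q"],2),"F",np.round(o["contact_force"],1),"w",round(o["gripper_width"]*85.4,1),"gf",round(o["grasp_force"],1))
E
python3 - <<'E'
from h import *
st(); c=read_camera("wrist"); np.save("nestcam.npy",c,allow_pickle=True)
cv2.imwrite("pics/w1.png",c["img"])
for t,z in(("pocket",.014),("clamp_knob",.0785),("nest",0)):
    for r in place_of("wrist",t): print(t,np.round(r["centre"],1),round(r["confidence"],2),np.round(atz(c,r["centre"],z),4))
E
```

```text
t 2.0 tcp [ 496.4 -271.9  231.2] tool-x yaw 79.94 q [ 0.7   0.33 -0.39  1.8   0.14  1.04  0.09] F [ 0.8 -1.  -0.4] w 85.1 gf 0.0
pocket [241.2 338.5] 0.96 [ 0.4064 -0.4894  0.014 ]
pocket [246.9 171.3] 0.6 [ 0.463  -0.2581  0.014 ]
clamp_knob [323.7 364.1] 0.92 [ 0.514  -0.4919  0.0785]
clamp_knob [348.1 184.9] 0.83 [ 0.5654 -0.2776  0.0785]
nest [241.7 331.2] 0.97 [ 0.4059 -0.4881 -0.    ]
nest [245.4 169. ] 0.75 [ 0.46   -0.2574  0.    ]
nest [245.1 173.2] 0.67 [ 0.4586 -0.2623  0.    ]
nest [347.4 186.7] 0.28 [ 0.5795 -0.3009  0.    ]
```

View pics/w1.png

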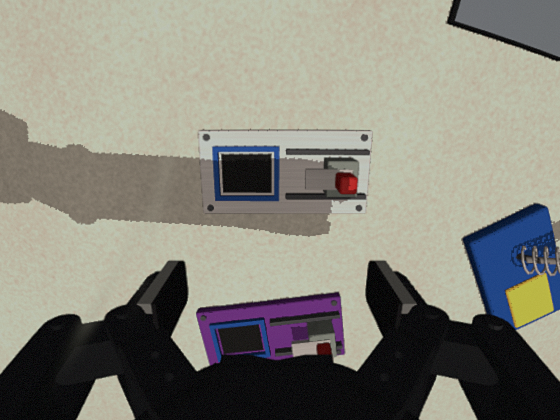

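White nest shows at (285,172) with its pocket at (247,173) and knob at (346,183); the purple one is at (270,330). Fit the white nest's pocket precisely.

```bash
cat >> h.py <<'E'
def fitnest(c,x0,y0):
    s=.0003;half=.06;n=401
    A=ortho(c,x0,y0,.020,half,n); h=cv2.cvtColor(A,cv2.COLOR_BGR2HSV)
    m=((h[...,0]>100)&(h[...,0]<125)&(h[...,1]>120)).astype(np.uint8)
    k,l,sts,_=cv2.connectedComponentsWithStats(m); i=1+np.argmax(sts[1:,4]); 
    r=cv2.minAreaRect(np.argwhere(l==i)[:,::-1].astype(np.float32))
    b=cv2.boxPoints(r); xy=np.array([[x0+half-p[1]*s,y0+half-p[0]*s] for p in b])
    e=[xy[1]-xy[0],xy[2]-xy[1]]; L=[np.linalg.norm(v) for v in e]; v=e[int(np.argmax(L))]
    a=np.degrees(np.arctan2(v[1],v[0])); a=(a+90)%180-90
    print("lips",np.round(xy.mean(0)*1000,1),"size",np.round(np.array(L)*1000,1),"yaw nest y",round(a,2)); return xy.mean(0),a
E
python3 - <<'E'
from h import *
c=np.load("nestcam.npy",allow_pickle=True).item()
fitnest(c,.463,-.258)
t=read_camera("top"); fitnest(t,.467,-.263)
E
```

```text
lips [ 462.  -259.7] size [74.8 63.4] yaw nest y -10.34
lips [ 461.2 -260.4] size [73.4 61.7] yaw nest y -10.19
```

Call:
carry_out:
  rows: "0 48 0 4;0 48 0 4;0 48 0 4;5 48 0 4;5 48 0 4;5 48 0 4;5 48 0 4;0 0 0 4.7;0 0 0 0;0 0 0 0"

```text
t: 3.5
eef_pos: [0.5167, 0.0632, 0.2312]
tool_rot: [0.0, 0.556, 0.831, -0.0]
contact_force: [0.5, 0.3, -0.7]
gripper_width: 0.996
grasp_force: 0.0
```

Run:
```python
from h import *
st(); c=read_camera("wrist"); np.save("shellcam.npy",c,allow_pickle=True)
cv2.imwrite("pics/w2.png",c["img"])
for t,z in(("shell",.032),("stand_a",0)):
    for r in place_of("wrist",t): print(t,np.round(r["centre"],1),round(r["confidence"],2),np.round(atz(c,r["centre"],z),4))
```

```text
t 3.5 tcp [516.7  63.2 231.2] tool-x yaw 112.45 q [ 0.31  0.29 -0.66  1.89  0.21  1.03 -0.04] F [ 0.5  0.3 -0.7] w 85.1 gf 0.0
shell [310.3 119.8] 0.83 [0.5237 0.1386 0.032 ]
stand_a [299.  133.9] 0.94 [0.5214 0.1193 0.    ]
```

View pics/w2.png

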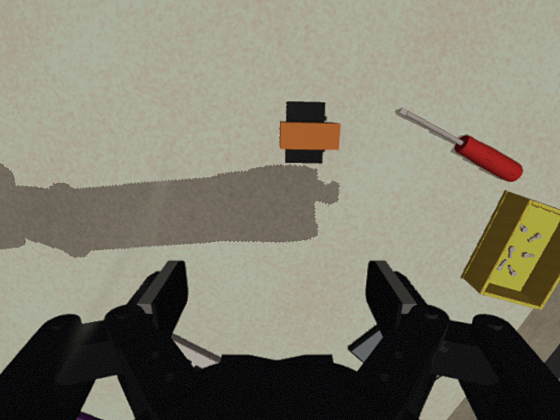

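Orange shell top seen at (310,135), stand at (305,132), shell axis nearly level in this picture.

```bash
cat >> h.py <<'E'
def fitshell(c,x0,y0,z,hue=(5,17),half=.06):
    s=.0003;n=int(2*half/s)+1
    A=ortho(c,x0,y0,z,half,n); h=cv2.cvtColor(A,cv2.COLOR_BGR2HSV)
    m=((h[...,0]>hue[0])&(h[...,0]<hue[1])&(h[...,1]>140)&(h[...,2]>40)).astype(np.uint8)
    k,l,sts,_=cv2.connectedComponentsWithStats(m); i=1+np.argmax(sts[1:,4])
    r=cv2.minAreaRect(np.argwhere(l==i)[:,::-1].astype(np.float32))
    b=cv2.boxPoints(r); xy=np.array([[x0+half-p[1]*s,y0+half-p[0]*s] for p in b])
    e=[xy[1]-xy[0],xy[2]-xy[1]]; L=[np.linalg.norm(v) for v in e]; v=e[int(np.argmax(L))]
    a=np.degrees(np.arctan2(v[1],v[0])); a=(a+90)%180-90
    print("shell",np.round(xy.mean(0)*1000,1),"size",np.round(np.array(L)*1000,1),"yaw long",round(a,2)); return A
E
python3 - <<'E'
from h import *
c=np.load("shellcam.npy",allow_pickle=True).item()
fitshell(c,.52,.12,.056)
fitshell(read_camera("top"),.52,.12,.056)
E
```

```text
shell [526.6 123.5] size [28.1 59.7] yaw long 21.12Traceback (most recent call last):
  File "<stdin>", line 4, in <module>
  File "h.py", line 37, in fitshell
    k,l,sts,_=cv2.connectedComponentsWithStats(m); i=1+np.argmax(sts[1:,4])
                                                       ~~~~~~~~~^^^^^^^^^^^
    return _wrapfunc(a, 'argmax', axis=axis, out=out, **kwds)
    return bound(*args, **kwds)
ValueError: attempt to get argmax of an empty sequence
```

Call:
carry_out:
  rows: "5 30 0 -0.65;5 30 0 -0.65;0 0 -40 0;0 0 -40 0;0 0 -40 0;0 0 -40 0;0 0 -35 0;0 0 -18 0;0 0 0 0;0 0 0 0"

```text
t: 4.95
eef_pos: [0.5276, 0.1249, 0.0195]
tool_rot: [0.001, 0.564, 0.826, 0.001]
contact_force: [-0.7, 0.0, 0.4]
gripper_width: 0.994
grasp_force: 0.0
```

Call:
carry_out:
  rows: "0 0 0 0;0 0 0 0;0 0 0 0;0 0 0 0;0 0 0 0;0 0 0 0"
  claw: 50
  force: 30

```text
t: 5.7
eef_pos: [0.5276, 0.1247, 0.0195]
tool_rot: [0.001, 0.564, 0.826, 0.001]
contact_force: [-1.9, -0.3, 7.4]
gripper_width: 0.701
grasp_force: 33.1
```

Call:
carry_out:
  rows: "0 0 20 0;0 0 40 0;0 0 20 0;-7 -40 0 -7.8;-7 -41 0 -7.8;-7 -42 0 -7.8;-7 -42 0 -7.8;0 0 0 0;0 0 -40 0;0 0 -25 0"

```text
t: 6.95
eef_pos: [0.4985, -0.0397, 0.0326]
tool_rot: [-0.0, 0.765, 0.644, 0.0]
contact_force: [0.5, 0.5, -1.3]
gripper_width: 0.702
grasp_force: 32.6
```

Run:
```python
from h import *
st(); c=read_camera("wrist"); s=read_camera("scene"); p=proj(s,get_obs()["eef_pos"])[0].astype(int); print(p)
a=s["img"][p[1]-70:p[1]+50,p[0]-60:p[0]+60]
cv2.imwrite("pics/w3.png",np.hstack([cv2.resize(c["img"],None,fx=.8,fy=.8),cv2.resize(a,(336,336))]))
```

```text
t 6.95 tcp [498.5 -39.7  32.6] tool-x yaw 80.26 q [ 0.29  0.52 -0.41  2.09  0.36  0.59 -0.54] F [ 0.5  0.5 -1.3] w 60.0 gf 32.6
[289 228]
```

View pics/w3.png

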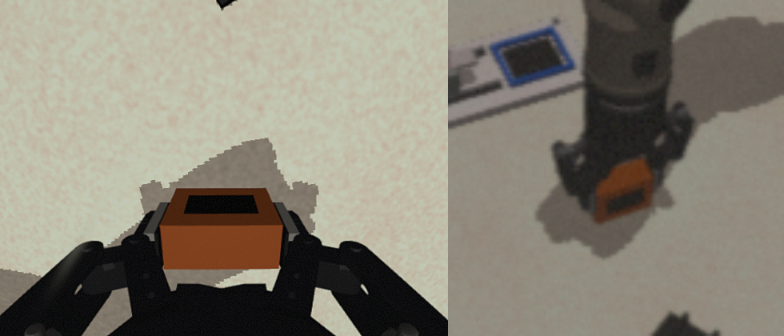

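Closed face with the dark window faces +y (wrist picture 220,205), as expected. Set it on its edge on the table and release it.

Call:
carry_out:
  rows: "0 0 -10 0;0 0 -8 0;0 0 -3 0;0 0 0 0"

```text
t: 7.55
eef_pos: [0.4987, -0.0405, 0.0124]
tool_rot: [0.0, 0.765, 0.644, 0.0]
contact_force: [0.3, -0.7, -0.1]
gripper_width: 0.698
grasp_force: 32.7
```

Call:
carry_out:
  rows: "0 0 0 0;0 0 0 0;0 0 0 0;0 0 25 0;0 0 50 0;-4 -25 0 0;-4 -25 0 0;0 0 0 0"
  claw: 85

```text
t: 8.55
eef_pos: [0.4902, -0.0926, 0.0873]
tool_rot: [0.0, 0.766, 0.642, -0.0]
contact_force: [-1.1, 0.0, 0.0]
gripper_width: 0.989
grasp_force: 0.0
```

Call:
carry_out:
  rows: "0 0 0 0;0 0 0 0;0 0 0 0;0 0 0 0;0 0 -25 0;0 0 -25 0;0 0 0 0;0 0 0 0"
  claw: 0

```text
t: 9.55
eef_pos: [0.4912, -0.0903, 0.0379]
tool_rot: [0.0, 0.765, 0.644, 0.0]
contact_force: [0.5, 0.8, 0.3]
gripper_width: 0.003
grasp_force: 0.0
```

Run:
```python
from h import *
st(); c=read_camera("wrist"); s=read_camera("scene"); p=proj(s,[.498,-.04,.03])[0].astype(int)
a=s["img"][p[1]-70:p[1]+50,p[0]-60:p[0]+60]
cv2.imwrite("pics/w4.png",np.hstack([cv2.resize(c["img"],None,fx=.8,fy=.8),cv2.resize(a,(336,336))]))
```

```text
t 9.55 tcp [491.2 -90.3  37.9] tool-x yaw 80.18 q [ 0.39  0.51 -0.41  2.09  0.35  0.6  -0.43] F [0.5 0.8 0.3] w 0.2 gf 0.0
```

View pics/w4.png

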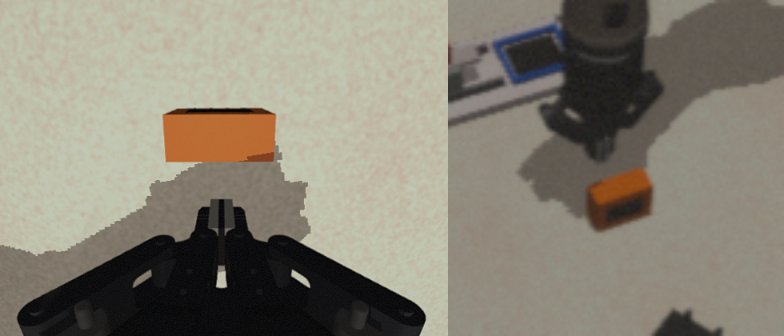

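The shell stands upright with the fingers squarely behind its hollow side. Tip it over.

Call:
carry_out:
  rows: "2 10 0 0;2 10 0 0;2 9 0 0;2 9 0 0;1 6 0 0;1 6 0 0;0 2 0 0;0 0 0 0;0 0 0 0"

```text
t: 10.78
eef_pos: [0.5006, -0.0388, 0.0373]
tool_rot: [0.0, 0.765, 0.644, -0.0]
contact_force: [-0.8, -0.1, 0.4]
gripper_width: -0.001
grasp_force: 0.0
```

Call:
carry_out:
  rows: "-1 -6 0 0;-5 -30 20 0;-5 -30 60 0;0 0 50 0;0 0 0 0;0 0 0 0"
  claw: 85

```text
t: 11.52
eef_pos: [0.4895, -0.1029, 0.1628]
tool_rot: [0.0, 0.765, 0.644, -0.0]
contact_force: [-0.9, -0.5, -0.2]
gripper_width: 0.992
grasp_force: 0.0
```

Run:
```python
from h import *
st(); c=read_camera("wrist"); np.save("tip.npy",c,allow_pickle=True)
cv2.imwrite("pics/w5.png",c["img"])
for r in place_of("wrist","shell"): print(np.round(r["centre"],1),round(r["confidence"],2),np.round(atz(c,r["centre"],0),4))
fitshell(c,.505,.0,.026)
```

```text
t 11.53 tcp [ 489.5 -102.9  162.8] tool-x yaw 80.13 q [ 0.51  0.32 -0.5   2.01  0.2   0.86 -0.28] F [-0.9 -0.5 -0.2] w 84.8 gf 0.0
[272.   83.5] 0.88 [ 0.5018 -0.0035  0.    ]
shell [504.1  -4. ] size [59.1 47.6] yaw long -9.77
```

View pics/w5.png

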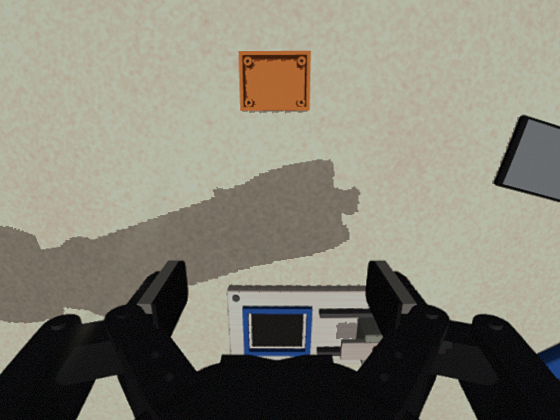

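The shell lies hollow side up at (275,80) in the picture. Regrasp it by its end walls.

Call:
carry_out:
  rows: "5 33 0 0;5 33 -30 0;4.6 33 -40 0;0 0 -40 0;0 0 -30 0;0 0 -17 0;0 0 0 0;0 0 0 0"

```text
t: 12.62
eef_pos: [0.5052, -0.0033, 0.0067]
tool_rot: [0.0, 0.765, 0.644, 0.0]
contact_force: [0.1, 0.2, -0.3]
gripper_width: 0.994
grasp_force: 0.0
```

Call:
carry_out:
  rows: "0 0 0 0;0 0 0 0;0 0 0 0;0 0 0 0;0 0 0 0;0 0 0 0"
  claw: 50
  force: 30

```text
t: 13.38
eef_pos: [0.5054, -0.0035, 0.0071]
tool_rot: [0.001, 0.765, 0.644, 0.001]
contact_force: [-0.9, 0.2, 6.4]
gripper_width: 0.694
grasp_force: 32.0
```

Call:
carry_out:
  rows: "0 0 20 0;0 0 40 0;0 0 40 0;0 0 0 0;0 0 0 0"

```text
t: 14.0
eef_pos: [0.5042, -0.0037, 0.1058]
tool_rot: [0.0, 0.765, 0.644, -0.0]
contact_force: [-0.1, 0.1, -1.1]
gripper_width: 0.697
grasp_force: 33.4
```

Run:
```python
from h import *
st(); o=get_obs()["eef_pos"]; c=read_camera("wrist"); np.save("held.npy",c,allow_pickle=True); cv2.imwrite("pics/w6.png",c["img"])
for dz in(.018,.020,.022): fitshell(c,o[0],o[1],o[2]+dz)
```

```text
t 14.0 tcp [504.2  -3.7 105.8] tool-x yaw 80.15 q [ 0.31  0.41 -0.51  2.04  0.29  0.76 -0.56] F [-0.1  0.1 -1.1] w 59.5 gf 33.4
shell [5.039e+02 4.000e-01] size [60.6 56.4] yaw long -9.88
shell [504.1   1.6] size [59.5 55.5] yaw long -9.9
shell [504.3   2.7] size [58.6 54.5] yaw long -9.83
```

View pics/w6.png

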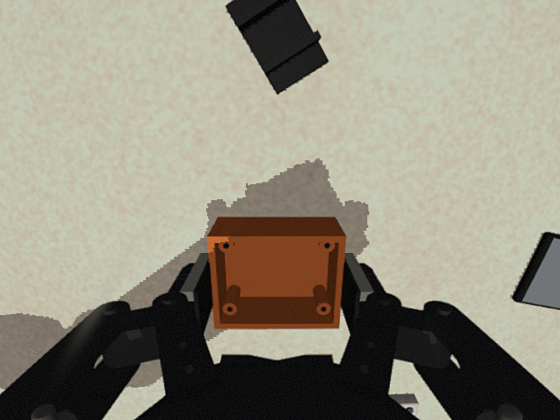

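Run:
```python
from h import *
c=np.load("held.npy",allow_pickle=True).item()
P=np.array([atz(c,p,.1058+.0195)[:2]*1000 for p in((208,237),(346,237),(340,328),(212,328))]);print(np.round(P,1),P.mean(0), np.linalg.norm(np.diff(P,axis=0),axis=1))
```

```text
[[478.7  24.8]
 [536.5  14.7]
 [529.1 -31.3]
 [469.3 -20.9]] [503.40241295  -3.17586587] [58.69084515 46.68065442 60.6767105 ]
```

Run:
```python
from h import *
c=np.load("tip.npy",allow_pickle=True).item(); fitnest(c,.462,-.26)
```

```text
lips [ 461.9 -258.9] size [74.8 68.7] yaw nest y -10.18
```

Call:
carry_out:
  rows: "-7 -42 0 -0.2;-7 -43 0 -0.2;-7 -43 0 0;-7 -43 0 0;-7 -43 0 0;-6.4 -42.7 0 0;0 0 -25 0;0 0 -20 0;0 0 0 0;0 0 0 0"

```text
t: 15.3
eef_pos: [0.4633, -0.2597, 0.061]
tool_rot: [-0.0, 0.767, 0.641, -0.0]
contact_force: [0.0, 0.3, 0.3]
gripper_width: 0.694
grasp_force: 33.3
```

Run:
```python
from h import *
st(); c=read_camera("wrist"); np.save("over.npy",c,allow_pickle=True)
cv2.imwrite("pics/w7.png",c["img"][130:])
```

```text
t 15.3 tcp [ 463.3 -259.7   61. ] tool-x yaw 79.8 q [ 0.73  0.51 -0.42  2.01  0.32  0.69 -0.07] F [0.  0.3 0.3] w 59.2 gf 33.3
```

View pics/w7.png

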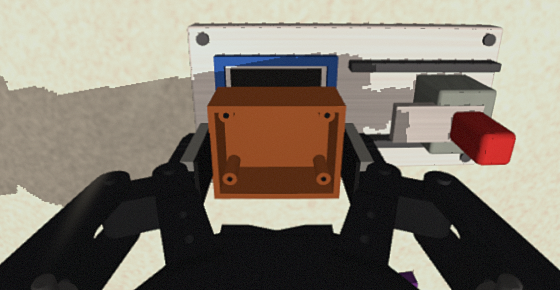

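Held shell sits over the pocket; blue lip's far corners show at (214,186) and (337,186) in full-frame pixels. Check alignment numerically.

Run:
```python
from h import *
c=np.load("over.npy",allow_pickle=True).item(); im=c["img"]
h=cv2.cvtColor(im,cv2.COLOR_BGR2HSV); m=(h[...,0]>98)&(h[...,0]<125)&(h[...,1]>110)
b=np.argwhere(m[170:225,195:350])+[170,195]
print("top row",[ (x,b[b[:,1]==x][:,0].min()) for x in(225,250,280,310,330)],"cols",[(r,b[b[:,0]==r][:,1].min(),b[b[:,0]==r][:,1].max()) for r in(190,200,208)])
r0=np.median([b[b[:,1]==x][:,0].min() for x in range(222,330)])
L=b[b[:,0]==190][:,1].min();R=b[b[:,0]==190][:,1].max()+1
P=np.array([atz(c,(L,r0),.020)[:2],atz(c,(R,r0),.020)[:2]])*1000
v=P[1]-P[0]; print(P,np.linalg.norm(v),np.degrees(np.arctan2(v[1],v[0])))
a=np.radians(-10.25); ux=np.array([np.sin(-a),np.cos(a)]); print("centre",P.mean(0)-32*ux)
z=.061+.0195
Q=np.array([atz(c,p,z)[:2]*1000 for p in((208,237),(346,237),(340,328),(212,328))]);print("shell",Q.mean(0))
```

```text
top row [(225, np.int64(186)), (250, np.int64(186)), (280, np.int64(186)), (310, np.int64(186)), (330, np.int64(186))] cols [(190, np.int64(214), np.int64(337)), (200, np.int64(215), np.int64(336)), (208, np.int64(215), np.int64(336))]
[[ 430.92175686 -221.66277887]
 [ 504.60460579 -234.9742754 ]] 74.8756179700124 -10.240562591095195
centre [ 462.06898787 -259.80782946]
shell [ 462.4579737  -259.18673333]
```

Call:
carry_out:
  rows: "-0.4 -0.6 -15 0;0 0 -12 0;0 0 -6 0;0 0 -4 0;0 0 -2 0;0 0 0 0"

```text
t: 16.1
eef_pos: [0.4629, -0.2607, 0.0221]
tool_rot: [0.0, 0.767, 0.641, 0.0]
contact_force: [-0.3, 0.2, 0.2]
gripper_width: 0.693
grasp_force: 33.3
```

Call:
carry_out:
  rows: "0 0 -1.2 0;0 0 0 0"

```text
t: 16.35
eef_pos: [0.4631, -0.2608, 0.0212]
tool_rot: [0.0, 0.767, 0.641, 0.0]
contact_force: [-0.3, 0.3, 2.1]
gripper_width: 0.693
grasp_force: 33.6
```

Call:
carry_out:
  rows: "0 0 0 0;0 0 0 0;0 0 0 0;0 0 0 0"
  claw: 78

```text
t: 16.85
eef_pos: [0.4628, -0.2607, 0.0208]
tool_rot: [-0.0, 0.767, 0.641, 0.0]
contact_force: [0.4, 0.4, 0.3]
gripper_width: 0.914
grasp_force: 0.0
```

Call:
carry_out:
  rows: "0 0 20 0;0 0 40 0;0 0 40 0;-6 -35 40 0;-6 -35 0 0;0 0 0 0;0 0 0 0"

```text
t: 17.73
eef_pos: [0.4507, -0.3299, 0.1605]
tool_rot: [-0.0, 0.767, 0.641, 0.0]
contact_force: [0.5, 0.8, 0.1]
gripper_width: 0.912
grasp_force: 0.0
```

Run:
```python
from h import *
st(); c=read_camera("wrist"); np.save("placed.npy",c,allow_pickle=True)
for z in(.038,.040,.043): fitshell(c,.462,-.26,z)
fitshell(read_camera("top"),.462,-.26,.04,hue=(2,20)) 
fitnest(c,.462,-.26)
for r in place_of("wrist","clamp_knob"): print("knob",np.round(r["centre"],1),round(r["confidence"],2),np.round(atz(c,r["centre"],.0785),4))
for r in place_of("wrist","shell"): print("shell",np.round(r["centre"],1),round(r["confidence"],2),np.round(atz(c,r["centre"],.014),4))
```

```text
t 17.73 tcp [ 450.7 -329.9  160.5] tool-x yaw 79.78 q [ 0.88  0.41 -0.45  1.88  0.22  0.91  0.15] F [0.5 0.8 0.1] w 77.9 gf 0.0
shell [ 462.1 -260.9] size [59.8 47.9] yaw long -10.01
shell [ 462.1 -260.8] size [59.4 47.5] yaw long -10.2
shell [ 462.1 -260.8] size [58.7 47. ] yaw long -10.22
shell [ 460.6 -259.9] size [59.7 47.7] yaw long -10.08
lips [ 461.7 -260.3] size [75.  63.1] yaw nest y -10.12
knob [424.4 117.8] 0.57 [ 0.5653 -0.2777  0.0785]
shell [277.5 119. ] 0.91 [ 0.463  -0.2624  0.014 ]
```

Shell is seated: its centre is within 1 mm of the lips' centre, yaws agree and the sizes fit the right height. Now the hold-down: closed fingers go behind the knob.

Call:
carry_out:
  rows: "40 11 0 0;40 11 0 0;40 11 0 0;37 10.4 0 0;0 0 0 0;0 0 -40 0;0 0 -40 0;0 0 -20.5 0;0 0 0 0;0 0 0 0"
  claw: 0

```text
t: 19.18
eef_pos: [0.6088, -0.2877, 0.062]
tool_rot: [0.001, 0.767, 0.641, 0.001]
contact_force: [0.4, -0.5, -0.3]
gripper_width: -0.003
grasp_force: 0.0
```

Call:
carry_out:
  rows: "-6 1.1 0 0;-6 1.1 0 0;-6 1.1 0 0;-6 1.1 0 0;-6 1.1 0 0;-6 1.1 0 0;-6 1.1 0 0;-6 1.1 0 0"

```text
t: 20.18
eef_pos: [0.5594, -0.2785, 0.0604]
tool_rot: [0.0, 0.767, 0.641, 0.0]
contact_force: [1.2, -0.7, 0.9]
gripper_width: -0.003
grasp_force: 0.7
```

Call:
carry_out:
  rows: "-5 0.9 0 0;-5 0.9 0 0;-5 0.9 0 0;0 0 0 0"

```text
t: 20.68
eef_pos: [0.5439, -0.2756, 0.0601]
tool_rot: [-0.001, 0.767, 0.641, -0.0]
contact_force: [-1.0, 0.1, 0.1]
gripper_width: -0.002
grasp_force: 0.0
```

Run:
```python
from h import *
st(); o=get_obs()["eef_pos"][:2]*1000; a=np.radians(-10.2); u=np.array([np.cos(a),np.sin(a)]); print("tcp nest y",(o-[462,-260.3])@u)
for n in("top","scene"):
    c=read_camera(n); h=cv2.cvtColor(c["img"],cv2.COLOR_BGR2HSV); p=proj(c,[.53,-.272,.07])[0].astype(int)
    m=((h[...,0]<4)|(h[...,0]>174))&(h[...,1]>150)&(h[...,2]>60); w=np.argwhere(m[p[1]-25:p[1]+25,p[0]-25:p[0]+25])+[p[1]-25,p[0]-25]
    print(n,len(w)); 
    if len(w): q=atz(c,w.mean(0)[::-1],.068); print(q,"nest y",(q[:2]*1000-[462,-260.3])@u)
```

```text
t 20.68 tcp [ 543.9 -275.6   60.1] tool-x yaw 79.76 q [ 0.67  0.61 -0.41  1.82  0.33  0.78 -0.09] F [-1.   0.1  0.1] w -0.1 gf 0.0
tcp nest y 83.35081648336556
top 3
[ 0.51827952 -0.26472069  0.068     ] nest y 56.17289027178802
scene 23
[ 0.52091229 -0.26846644  0.068     ] nest y 59.42737112486998
```

The knob is moving with the fingers, with about 8 mm left. Creep to the stop.

Call:
carry_out:
  rows: "-3 0.5 0 0;-2 0.4 0 0;-2 0.4 0 0;0 0 0 0"

```text
t: 21.28
eef_pos: [0.5375, -0.2744, 0.0603]
tool_rot: [-0.0, 0.767, 0.641, -0.0]
contact_force: [-0.4, 0.4, 0.1]
gripper_width: -0.001
grasp_force: 0.1
```

Call:
carry_out:
  rows: "-1 0.2 0 0;-1 0.2 0 0;0 0 0 0"

```text
t: 21.65
eef_pos: [0.536, -0.2741, 0.0604]
tool_rot: [0.0, 0.767, 0.641, 0.0]
contact_force: [1.7, -0.8, -1.3]
gripper_width: -0.002
grasp_force: 0.9
```

Call:
carry_out:
  rows: "-1 0.2 0 0;-1 0.2 0 0;0 0 0 0"

```text
t: 22.02
eef_pos: [0.5358, -0.274, 0.0608]
tool_rot: [0.002, 0.767, 0.641, 0.001]
contact_force: [7.2, -2.0, -5.5]
gripper_width: -0.001
grasp_force: 3.5
```

The force rises to 7 N and the motion has stopped at nest y of about 75 mm, as expected for the stop. Withdraw and check.

Call:
carry_out:
  rows: "10 -1.8 0 0;20 -3.6 0 0;15 -2.7 40 0;0 0 60 0;-35 -45 20 0;-40 -45 0 0;-40 -5 0 0;0 0 0 0;0 0 0 0"

```text
t: 23.15
eef_pos: [0.4644, -0.3762, 0.1805]
tool_rot: [-0.0, 0.767, 0.641, 0.0]
contact_force: [1.7, -0.2, -1.0]
gripper_width: -0.001
grasp_force: 0.0
```

Run:
```python
from h import *
st(); a=np.radians(-10.2); u=np.array([np.cos(a),np.sin(a)])
c=read_camera("wrist"); fitshell(c,.462,-.26,.04); fitnest(c,.462,-.26)
h=cv2.cvtColor(c["img"],cv2.COLOR_BGR2HSV); p=proj(c,[.513,-.269,.07])[0].astype(int);print(p)
for r in place_of("wrist","clamp_knob"):
    q=atz(c,r["centre"],.0785); print(np.round(r["centre"]),round(r["confidence"],2),q,"nest y",(q[:2]*1000-[462,-260.3])@u)
m=(((h[...,0]<4)|(h[...,0]>174))&(h[...,1]>150)&(h[...,2]>50)).astype(np.uint8)
k,l,s,ce=cv2.connectedComponentsWithStats(m)
for i in range(1,k):
    if s[i,4]>40: q=atz(c,ce[i],.07); print(s[i],ce[i],q,"nest y",(q[:2]*1000-[462,-260.3])@u)
t=read_camera("top"); s2=np.load("shellcam.npy",allow_pickle=True)
for r in place_of("top","grey_shell"): print("grey/any",np.round(r["centre"]),round(r["confidence"],2))
```

```text
t 23.15 tcp [ 464.4 -376.2  180.5] tool-x yaw 79.8 q [ 0.92  0.44 -0.45  1.77  0.22  0.98  0.21] F [ 1.7 -0.2 -1. ] w -0.1 gf 0.0
shell [ 462.2 -261.8] size [59.6 48.5] yaw long -9.91
lips [ 461.9 -260.6] size [75.  63.2] yaw nest y -10.24
[315  57]
[319.  58.] 0.71 [ 0.51388188 -0.27022403  0.0785    ] nest y 52.81931641930235
[303  45  26  29 675] [315.72888889  59.09037037] [ 0.51281923 -0.26975558  0.07      ] nest y 51.69050133899272
grey/any [142. 213.] 0.78
```

```bash
python3 -c "
from station import *
print(hand_in())"
```

```text
the job is handed in; nothing more can be done
None
```

The job is handed in at about 23 s: the orange shell is seated in the white nest's pocket with its hollow side up, the hold-down is pushed to its stop over it, and the grey shell was left in its stand.

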